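# Load a tube into the drilling fixture and line up the pen drill

### The arm

A 6-joint arm with a two-finger parallel gripper is mounted at the origin on the work surface. World frame = base frame: x ahead of the robot, y to its left, z up, the work surface at z = 0. Lengths are in m, angles in rad, forces in N, time in s.
With the tool pointing down it reaches from about 0.35 to 0.775 m from the base axis. Payload 7.3 kg.
Tool frame: the origin (TCP) lies on the centre line of the jaws, within the pads' length; the fingertips stand 17 mm ahead of it and the grasp point (between the pads) lies 2 mm behind it (robot.tcp_to_tips is the distance from the TCP to the fingertips, in m); z points along the fingers, y is the line along which they close (so a half turn about z gives the same grasp; the last joint's range is limited). The gripper opens to 92 mm and grips with 3 to 60 N. Pads are 19 mm wide; open, the fingers measure 130 mm over their backs; the gripper's body (75 mm by 190 mm) begins 47 mm behind the grasp point.
Start: joints at [-0.146, 0.342, 1.524, -0, 1.275, -0.146], TCP at [0.525, 0, 0.244] pointing down, gripper open.
Joint ranges: [-2.53, 2.53], [-0.77, 2.02], [0.04, 2.7], [-1, 4.14], [0.28, 2.66], [-3.11, 3.11]. Speed limits (rad/s): [2.57, 2.57, 3.14, 3.14, 3.14, 3.14].

### API

Orientations are given as [roll, pitch, yaw] about the fixed x, y, z axes, in that order (R = Rz(yaw) Ry(pitch) Rx(roll)).
In Python, from cell import robot gives the robot as it stands. The module is installed in compiled form; this text tells all that it offers.
- The arm moves only by the tool carry_out, never from a script. Its argument "commands" is a list of rows, each a list of 3 entries, a list of its own where there are three numbers: the shift along the tool's x, y, z in m, then the turn about the tool's z in rad, then the opening, from 0 (shut) to 1 (fully open). In form: [[[dx, dy, dz], yaw, claw], ...]. A call has 1 to 20 rows; each row shifts and turns the commanded pose from where the row before left it, along the tool's axes as they then stand; what a row does not reach is not made up. A row lasts 1/8 s, in which the tool goes at most 62.5 mm and 10.7 degrees, less where a joint would pass 70% of its speed; a pose out of reach is approached as far as the arm can. A call is refused whole if a number of a shift passes 0.0625 or a number of a turn 0.188, either way. A call with a gripper value outside its range is refused whole. The fingers move at their own pace and stop on an object; "newtons" is the grip in N (left out, the last holds). Time passes only in rows, so rows that do not move let the fingers close. It gives the time, the measured TCP pose, the force, the opening and the grip force at its end, in the units of the state.
- robot.observe(): the state, without advancing time (a new reading comes with each control period).
- robot.read_camera(name): name is "scene" or "side" or "wrist"; returns a dict with "pixels" (400x640x3 uint8, red, green, blue), "fx", "fy", "cx", "cy" (pixels), "view" (4x4, takes a point from world to camera coordinates); the wrist camera has in their place "T_tool_cam" (4x4, takes a point from camera to tool coordinates, whose origin is the TCP and whose axes are the flange's). Camera axes: x right, y up, looking along -z (the intrinsics and any distortion apply to the point x, -y, -z); pixel columns grow to the right and rows downward; lengths in m; the calibration is good to about 2 mm. The wrist camera is an equidistant fisheye: a pixel r from the principal point sees the ray r / f radians off the axis. A picture is of the moment at which its call begins: read the wrist's pose just before it. There is no depth.
- robot.hand_in(): hands the job in; it is judged then, once.
Trained networks look in a picture, given as the dict that the camera call returned (one of the last four; its "shot" number tells which), for a name from the list of things; names that differ only in an ending like _2 or _b are one class to them, and where a whole thing is asked for, a point or a joint stands for the part that bears it (a point fixed in the world has none). Each returns a list of dicts, best first, with "p" (0 to 1); they miss things now and then, are a little off and sometimes report something else, mostly with a low value. They report only what shows in the picture. A call takes as long as a camera call. They do not tell look-alikes from the thing itself.
- robot.find_in(picture, name): "at" ([column, row] in pixels, amid what is visible of it).
- robot.tip_of(picture, name): "at" ([column, row] in pixels: a listed point, or the origin of a listed thing).
The state is a dict: "time": time; "qpos": joint angles; "qvel": joint speeds; "joint_efforts": joint torques, N m; "tool_pos": TCP position; "tool_rot": TCP orientation; "contact_force": force on the tool from outside, world axes, zero at the start; "torque": the same for the moment, N m; "opening": finger opening in m; "grip_force": force on a finger pad.
Only numpy, scipy, OpenCV 4.12 (cv2) and the standard library are available. Lean on these libraries where they do the work, as an engineer would, in place of code of your own. Each camera call takes 0.05 s, during which the arm holds its last target. There are 200 camera calls.

### The job

Press the brass tube with the blue band down into the tube-drilling fixture, past its sprung jaw, until it is fully home in both forks with the jaw snapped back over it and the whole blue band in the gap between the forks, and let go of it. Then take the cordless pen drill out of its stand and carry it over the clutter without disturbing the copper tube, punch stand, bottle or jar and without ever touching the tube or the fixture with it. Finish while still holding the drill upright and still, the tip of its bit a few millimetres above the top of the tube, over the middle of the blue band, ready to drill but not touching.

Things in the scene. Friction and masses are not known exactly. Their poses are not given: they have to be found in the camera images.
- tube: brass tube to be drilled, 14 mm diameter, 160 mm long, about 55 g; origin at its middle on its axis, y axis along the tube. A blue band, 10 mm wide, goes all round it, centred 20 mm from the middle towards its +y. It starts level in one of the two notch pairs of the stock rest (which one varies), its axis 40 mm above the bench
- mark (a point): point on the tube's axis at the middle of the blue band; the top of the tube is 7 mm above it when the tube lies level
- copper_tube: plain copper tube of the same size, in the other notches of the rest, its axis 56 mm from the brass tube's; leave it there
- rest: fixed light-wood stock rest, 92 (x) x 125 (y) mm; origin under its centre. Base board 10 mm thick, two notched end boards 12 mm thick, 43 mm high, centred 55 mm either side of the middle along y; tubes lie along y at x = -28 and +28 mm, free to be grasped between the end boards
- fixture: tube-drilling fixture bolted down: blue-grey base 84 (x) x 150 (y) x 12 mm, origin under its centre. Two steel U forks, 10 mm thick, at y = -45 and +45 mm make a channel along y, open upwards: 15.6 mm wide up to 64 mm height, flared to 27 mm at 72 mm; 34 mm wide outside. Free between the forks but for the jaw's pin and tie bar (x 8 to 23 mm, below 30 mm height)
- seat (a point): centre of the fixture's channel, 55 mm above the bench: the axis of a fully seated tube passes here; axes as the fixture's (y along the channel, z up). The tube may lie either way round in it
- jaw (a joint): latch jaw of the fixture, rad: 0 shut, grows as pushed out to the fixture's +x (stop 0.6). Hinged on a pin along y at x 14, height 22 mm; two fingers at y = -56.5 and +56.5 mm, 8 mm wide, noses hang over the channel (tip x 2.5 mm, height 64.5 mm), ramps above rise outwards to 87 mm height. A tube pressed straight down (6 to 15 N) pushes it out about 0.09; it springs back to 0 over a seated tube
- pen_drill: cordless pen drill, 165 mm long, about 120 g; origin at the tip of its bit, z towards its rear end. 3 mm bit to 20 mm from the tip, 12 mm collet nut to 34 mm, black cone, guard 33 mm across at 58 to 63 mm, then a round straight orange body 24 mm across to 163 mm, free to grip at any yaw. It starts upright, bit down in its stand, tip 16 mm above the bench
- stand: fixed stand of the drill: dark disc 84 mm across, 12 mm thick, origin under its centre, with an aluminium sleeve 36 mm outside, 27 mm inside, up to 74 mm above the bench; the drill's guard rests on its rim; lifted straight up by 58 mm the bit is clear
- punch_stand: dark wooden block 52 (x) x 130 (y) x 45 mm with ten steel ball punches standing in it, 106 mm high in all; loose, origin under its centre; leave alone
- flux_bottle: small amber bottle, 40 mm across, 82 mm high, origin under its centre; leave alone
- polish_jar: glass jar with red lid, 64 mm across, 70 mm high, origin under its centre; leave alone
There are look-alikes about, which are no part of the job. Leave any grey, turquoise or white look-alike of the tube alone.

How it is judged:
On the way, in this order (a step that is already met when the one before it is completed fails the run):
1. the brass tube is fully home in both forks, blue band between them, jaw shut over it, and let go (x of mark in the frame of seat between -0.003 and 0.003 m and y of mark in the frame of seat between -0.035 and 0.035 m and z of mark in the frame of seat between -0.003 and 0.0025 m and angle between the y axis of tube and the y axis of fixture, either way round below 0.05 rad and value of joint jaw below 0.04 rad and contact force between the fingers and tube below 0.2 N), for 0.2 s.
2. the pen drill is lifted clear of its stand (z of pen_drill in the frame of stand above 0.074 m and contact force between the fingers and pen_drill above 1 N), for 0.1 s.
At the end, for the whole second after the job is handed in: Tube still home (within 3 mm, parallel to 0.05 rad, jaw under 0.04 rad, band centre within 35 mm of channel middle); drill gripped, still, upright within 0.12 rad, tip within 4 mm sideways of the band centre and 1.5 to 12 mm above the tube, touching neither tube nor fixture (all of step 1 and horizontal distance between pen_drill and mark below 0.004 m and z of pen_drill in the frame of seat between 0.0085 and 0.019 m and angle between pen_drill's own z axis and vertical below 0.12 rad and linear speed of pen_drill below 0.02 m/s and contact force between the fingers and pen_drill above 1 N and contact force between pen_drill and tube below 0.1 N and contact force between pen_drill and fixture below 0.1 N); the arm keeps its last pose, push and grip.
It fails at once if the drill touches the tube or the fixture (contact force between pen_drill and tube above 0.5 N or contact force between pen_drill and fixture above 0.5 N).
It fails at once if the copper tube is shifted more than 20 mm (distance of copper_tube from where it was at the start of the episode above 0.02 m).
It fails at once if the punch stand, flux bottle or jar is shifted more than 20 mm or tipped (distance of any of punch_stand, flux_bottle, polish_jar from where it was at the start of the episode above 0.02 m or angle between any of punch_stand, flux_bottle, polish_jar's own z axis and vertical above 0.3 rad).
It also fails if it takes over 58 s, if anything falls off the work surface, if the arm or the gripper's body presses on something with over 40 N, if the wrist force passes 120 N, or if a joint passes its speed limit or range.

## Working session

There is one attempt and no reset: what is moved stays moved. The work goes in short steps, Python scripts to look and compute and a tool call to move; the robot and the scene stay as the last step left them, time stands still between calls to the robot, and variables do not carry over. Pictures are saved under pics/ and viewed, at most 13 in all, crops included, and the job is handed in when it is done.

Besides the shell and the picture viewer there is one more tool, called after ">>>" in YAML: its name, and indented under it one key for each argument. carry_out: Moves the arm, as the interface text tells. Its arguments: {"type":"object","properties":{"commands":{"type":"array"},"newtons":{"type":"number"}},"required":["commands"]}

```bash
mkdir -p pics; cat > h.py <<'E'
import numpy as np, cv2
from cell import robot
from scipy.spatial.transform import Rotation as R
def ray(c,px,st=None):
    u,v=px; x=(u-c["cx"])/c["fx"]; y=(v-c["cy"])/c["fy"]
    if "view" in c:
        T=np.linalg.inv(np.array(c["view"])); d=np.array([x,-y,-1.])
    else:
        st=st or robot.observe()
        W=np.eye(4);W[:3,:3]=R.from_euler('xyz',st["tool_rot"]).as_matrix();W[:3,3]=st["tool_pos"]
        T=W@np.array(c["T_tool_cam"]); r=np.hypot(x,y); s=np.sin(r)/max(r,1e-9)
        d=np.array([x*s,-y*s,-np.cos(r)])
    return T[:3,3],T[:3,:3]@d
def atz(c,px,z,st=None):
    o,d=ray(c,px,st); return o+d*(z-o[2])/d[2]
def tri(rs):
    A=0;b=0
    for o,d in rs:
        d=d/np.linalg.norm(d);P=np.eye(3)-np.outer(d,d);A=A+P;b=b+P@o
    return np.linalg.solve(A,b)
def save(c,n): cv2.imwrite(f"pics/{n}.png",c["pixels"][...,::-1])
E
python3 - <<'E'
from h import *
print(robot.observe())
cs={}
for n in("scene","side","wrist"):
    c=robot.read_camera(n);save(c,n+"0");cs[n]=c
    print(n,[c[k] for k in("fx","fy","cx","cy")],[k for k in c])
z=dict(tube=.04,mark=.04,copper_tube=.04,rest=0,fixture=0,pen_drill=.016,stand=0,punch_stand=0,flux_bottle=0,polish_jar=0)
for t in z:
    for n in cs:
        r=robot.tip_of(cs[n],t)[:2]
        for q in r: print(t,n,round(q["p"],2),np.round(q["at"]),np.round(atz(cs[n],q["at"],z[t]),3)[:2])
E
```

```text
{'time': 0.0, 'qpos': array([-1.45966862e-01,  3.42721381e-01,  1.52505039e+00, -9.69923693e-06,
        1.27539169e+00, -1.46006516e-01]), 'qvel': array([-0.0004116 , -0.00091399,  0.00019369, -0.00122853,  0.00049744,
        0.00013793]), 'joint_efforts': array([ 7.61924657e-04, -4.31245601e+01, -2.44219762e+01,  7.17750052e-02,
        5.59406646e-02, -1.04314388e-04]), 'tool_pos': array([5.24604991e-01, 9.49033597e-05, 2.43033993e-01]), 'tool_rot': array([-3.14003721e+00, -2.19358038e-04,  1.57083864e+00]), 'contact_force': array([ 0.09155483, -0.44651153,  0.40234613]), 'torque': array([-0.0489296 , -0.00892788, -0.00138787]), 'grip_force': 0.0, 'opening': 0.09190344849138812}
scene [443.5680321260776, 443.5680321260776, 317.17609953167596, 201.66168708078246] ['pixels', 'fx', 'fy', 'cx', 'cy', 'view', 'shot']
side [427.94098734490217, 427.94098734490217, 321.4106082970616, 194.3965945838993] ['pixels', 'fx', 'fy', 'cx', 'cy', 'view', 'shot']
wrist [309.70691628693146, 309.70691628693146, 315.69050592872065, 198.1264511477018] ['pixels', 'fx', 'fy', 'cx', 'cy', 'T_tool_cam', 's
[... 745 characters left out ...]
e scene 0.73 [414. 260.] [0.552 0.275]
fixture side 0.66 [323. 176.] [0.546 0.262]
pen_drill scene 0.17 [498. 293.] [0.607 0.461]
stand scene 0.63 [221. 202.] [ 0.517 -0.265]
stand side 0.97 [334. 269.] [ 0.519 -0.272]
stand wrist 0.9 [312. 334.] [ 0.52  -0.275]
punch_stand scene 0.85 [319. 220.] [0.493 0.013]
punch_stand side 0.78 [311. 214.] [0.478 0.01 ]
punch_stand wrist 0.92 [286. 160.] [0.488 0.011]
punch_stand wrist 0.23 [313. 332.] [ 0.521 -0.27 ]
flux_bottle scene 0.77 [496. 290.] [0.581 0.461]
flux_bottle side 0.48 [328. 153.] [0.59 0.46]
polish_jar scene 0.74 [144. 217.] [ 0.646 -0.42 ]
polish_jar side 0.83 [394. 300.] [ 0.658 -0.411]
polish_jar side 0.35 [369. 203.] [0.685 0.051]
```

View pics/scene0.png

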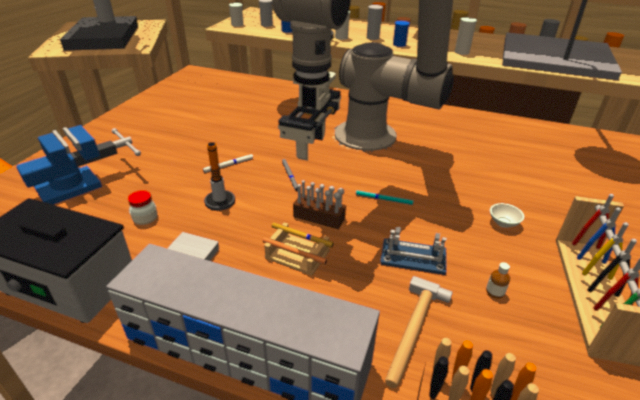

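View pics/wrist0.png

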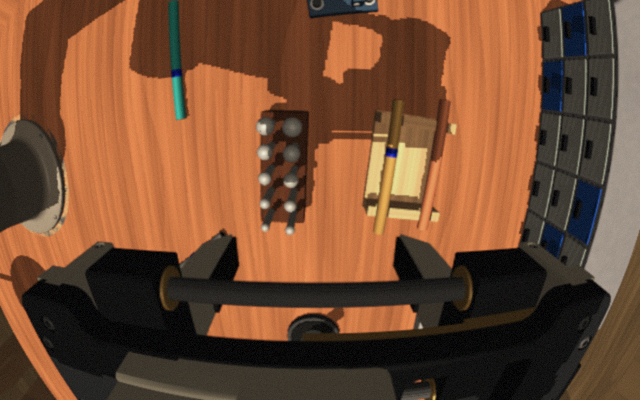

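The scene picture shows the brass tube with its blue band at about (308,236), the nearer of the two in the rest. The fixture is at (414,255), the drill in its stand at (215,185) and the punch stand at (319,205). In the wrist picture the brass tube runs from (398,100) to (380,233), with the band at (391,152). I'm moving above it for a closer look.

>>> carry_out:
  commands:
    - [[0.005, 0.042, 0.0], 0, 0.4]
    - [[0.005, 0.042, 0.02], 0, 0.4]
    - [[0, 0, 0.02], 0, 0.4]
    - [[0, 0, 0], 0, 0.4]
    - [[0, 0, 0], 0, 0.4]
  newtons: 40

```text
time: 2.28
tool_pos: [0.6091, 0.01, 0.2047]
tool_rot: [3.14, 0.0, 1.571]
contact_force: [0.4, 0.5, 0.4]
opening: 0.0466
grip_force: 0.0
```

```bash
cat > m1.py <<'E'
from h import *
st=robot.observe(); c=robot.read_camera("wrist"); save(c,"w1"); print(st["tool_pos"],st["tool_rot"],st["opening"])
for t,z in (("tube",.04),("mark",.04),("copper_tube",.04),("fixture",0),("rest",0),("seat",.055)):
    for q in robot.tip_of(c,t)[:2]: print(t,round(q["p"],2),np.round(q["at"]),np.round(atz(c,q["at"],z,st),4)[:2])
hsv=cv2.cvtColor(c["pixels"],cv2.COLOR_RGB2HSV)
E
python3 m1.py
```

```text
[0.60912439 0.00997228 0.20466862] [3.14047983e+00 1.31137173e-04 1.57077309e+00] 0.046554477989815025
tube 0.69 [134. 278.] [ 0.366  -0.1166]
tube 0.64 [314. 188.] [0.6079 0.0071]
mark 0.89 [319. 164.] [0.6126 0.0319]
mark 0.82 [105.  88.] [0.3691 0.1276]
copper_tube 0.62 [371. 182.] [0.6659 0.0137]
copper_tube 0.25 [314. 187.] [0.6077 0.0078]
rest 0.69 [341. 175.] [0.6379 0.0105]
```

View pics/w1.png

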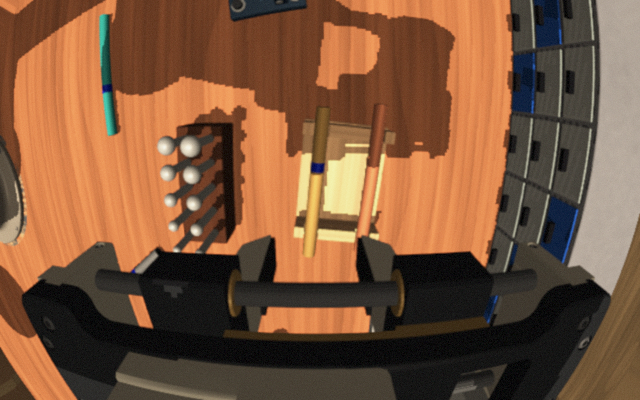

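The brass tube runs from (322,108) to (309,255), with the band at (318,168). The copper tube is to its right, at (371,182).

```bash
python3 - <<'E'
from h import *
st=robot.observe(); c=robot.read_camera("wrist")
for p in((322,108),(318,168),(309,255),(380,105)): print(atz(c,p,.043,st))
a,b=atz(c,(322,108),.043,st),atz(c,(309,255),.043,st)
print((a+b)/2,np.linalg.norm(a-b),np.arctan2(-(a-b)[0],(a-b)[1]),st["opening"])
E
```

```text
[0.61521703 0.08794866 0.043     ]
[0.61146922 0.02831977 0.043     ]
[ 0.60182048 -0.06922489  0.043     ]
[0.67189035 0.09219784 0.043     ]
[0.60851875 0.00936189 0.043     ] 0.1577434469698759 -0.08502862086358509 0.03669160635235692
```

>>> carry_out:
  commands:
    - [[-0.001, -0.0005, 0.05], 0.085, 0.4]
    - [[0, 0, 0.05], 0, 0.4]
    - [[0, 0, 0.04], 0, 0.4]
    - [[0, 0, 0.027], 0, 0.4]
    - [[0, 0, 0], 0, 0.4]
    - [[0, 0, 0], 0, 0]
    - [[0, 0, 0], 0, 0]
    - [[0, 0, 0], 0, 0]
    - [[0, 0, 0], 0, 0]
    - [[0, 0, 0], 0, 0]
    - [[0, 0, 0], 0, 0]
  newtons: 40

```text
time: 4.05
tool_pos: [0.6092, 0.009, 0.038]
tool_rot: [3.139, 0.0, 1.486]
contact_force: [-0.7, -0.2, 6.0]
opening: 0.0129
grip_force: 40.0
```

>>> carry_out:
  commands:
    - [[0, 0, -0.05], 0, 0]
    - [[0, 0, -0.05], 0, 0]
    - [[0, 0, -0.05], 0, 0]
    - [[0.06, -0.03, 0], 0, 0]
    - [[0.06, -0.03, 0], 0, 0]
    - [[0, 0, 0], 0, 0]
    - [[0, 0, 0], 0, 0]
    - [[0, 0, 0], 0, 0]

```text
time: 5.05
tool_pos: [0.5628, 0.124, 0.1866]
tool_rot: [3.142, 0.0, 1.484]
contact_force: [-0.1, -0.8, 0.3]
opening: 0.0127
grip_force: 39.9
```

```bash
cat > m2.py <<'E'
from h import *
import sys
st=robot.observe(); c=robot.read_camera("wrist"); save(c,sys.argv[1]); print(st["tool_pos"],st["tool_rot"],st["opening"])
for t,z in (("fixture",0),("jaw",.022),("mark",.19),("tube",.19)):
    for q in robot.tip_of(c,t)[:2]: print(t,round(q["p"],2),np.round(q["at"]),np.round(atz(c,q["at"],z,st),4)[:2])
s=robot.read_camera("scene");d=robot.read_camera("side")
for k in(s,d):
  for q in robot.tip_of(k,"fixture")[:1]: print(q,atz(k,q["at"],0))
E
python3 m2.py w2
```

```text
[0.56278994 0.12395566 0.1865634 ] [3.14157327e+00 3.24047885e-04 1.48428508e+00] 0.012740654769109622
fixture 0.61 [285.  44.] [0.5438 0.272 ]Traceback (most recent call last):
  File "m2.py", line 5, in <module>
    for q in robot.tip_of(c,t)[:2]: print(t,round(q["p"],2),np.round(q["at"]),np.round(atz(c,q["at"],z,st),4)[:2])
             ~~~~~~~~~~~~^^^^^
ValueError: it knows: copper_tube, fixture, flux_bottle, mark, pen_drill, polish_jar, punch_stand, rest, seat, stand, tube
```

View pics/w2.png

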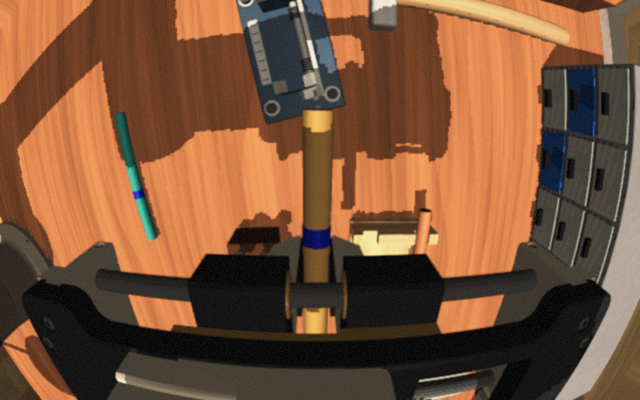

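The fixture is at the top of the picture: base corners are about (267,122) and (345,105), and the jaw's bar is on the right. It is turned relative to the tool, so I'll view it unobstructed from the side.

>>> carry_out:
  commands:
    - [[0.04, -0.055, -0.01], 0, 0]
    - [[0.04, -0.055, -0.01], 0, 0]
    - [[0, 0, 0], 0, 0]
    - [[0, 0, 0], 0, 0]
    - [[0, 0, 0], 0, 0]

```text
time: 5.78
tool_pos: [0.4698, 0.2052, 0.2046]
tool_rot: [3.142, 0.0, 1.484]
contact_force: [0.7, 0.3, -1.1]
opening: 0.0127
grip_force: 39.9
```

```bash
sed -i 's/("jaw",.022)/("seat",.055)/' m2.py; python3 m2.py w3
```

```text
[0.46980109 0.20516277 0.20463205] [3.14150218e+00 2.56066649e-04 1.48400057e+00] 0.012719993825576965
fixture 0.87 [380. 113.] [0.5472 0.2713]
seat 0.85 [394. 117.] [0.5494 0.2696]
mark 0.94 [316. 233.] [0.4709 0.2192]
mark 0.88 [221. 244.] [0.4154 0.216 ]
tube 0.86 [218. 228.] [0.416 0.226]
tube 0.71 [317. 268.] [0.4698 0.1964]
{'at': [413.4, 260.6], 'p': 0.72} [ 5.55593028e-01  2.73488334e-01 -1.11022302e-16]
{'at': [322.7, 174.3], 'p': 0.8} [0.54642241 0.27562107 0.        ]
```

View pics/w3.png

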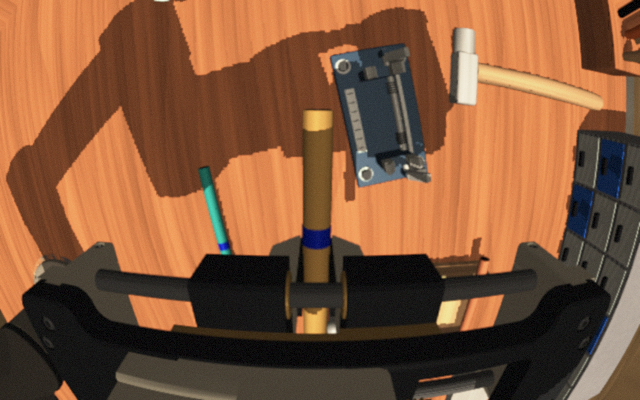

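```bash
python3 -c "
import cv2
i=cv2.imread('pics/w3.png')[33:200,320:450]
cv2.imwrite('pics/c3.png',cv2.resize(i,None,fx=3.5,fy=3.5,interpolation=2))"
```

```text
(no output)
```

View pics/c3.png

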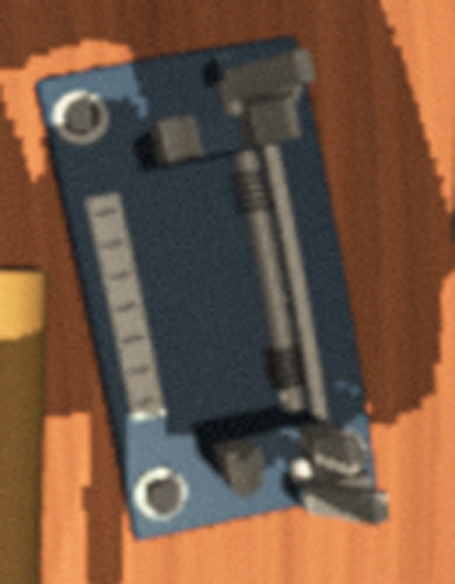

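```bash
python3 - <<'E'
from h import *
from scipy.optimize import least_squares
c=robot.read_camera("wrist"); st=robot.observe()
P=lambda a,b:(320+(a+.5)/3.5-.5,33+(b+.5)/3.5-.5)
M=[((38,80),(-.042,.075,.012)),((303,40),(.042,.075,.012)),((135,538),(-.042,-.075,.012))]
W=[atz(c,P(*p),m[2],st)[:2] for p,m in M]; B=np.array([m[:2] for _,m in M]); W=np.array(W)
print(W,np.linalg.norm(W[0]-W[1]),np.linalg.norm(W[0]-W[2]))
def T(q,b): k,s=np.cos(q[2]),np.sin(q[2]); return b@np.array([[k,s],[-s,k]])+q[:2]
r=least_squares(lambda q:(T(q,B)-W).ravel(),[.55,.27,0]); print(r.x,r.fun*1e3)
for p in((180,128),(232,455),(270,105)):
    w=atz(c,P(*p),.072,st)[:2]-r.x[:2]; k,s=np.cos(r.x[2]),np.sin(r.x[2]); print(k*w[0]+s*w[1],-s*w[0]+k*w[1])
# tube direction in hand
a,b=atz(c,(317,110),st["tool_pos"][2]+.002,st),st["tool_pos"]; print("tube",a,b,np.arctan2(-(a-b)[0],(a-b)[1]))
m=robot.tip_of(c,"mark")[0]["at"];print(atz(c,m,st["tool_pos"][2]+.002,st))
E
```

```text
[[0.49565383 0.33872715]
 [0.57923941 0.34909197]
 [0.51569611 0.19262559]] 0.08422575990997591 0.14746985061255943
[0.54729543 0.27048973 0.12896703] [ 0.3446615   0.7381125   0.06148526  1.17651284 -0.40614673 -1.91462538]
-0.014731909096868945 0.04756073118042654
-0.016973806251584234 -0.038025768657737886
0.009578369358132032 0.04990491008083974
tube [0.47608067 0.28612552 0.20688562] [0.46886614 0.20607863 0.20488562] -0.08988594739303365
[0.42247866 0.2241326  0.20688562]
```

>>> carry_out:
  commands:
    - [[0.036, 0.037, 0], 0, 0]
    - [[0.035, 0.036, 0], 0, 0]
    - [[0, 0, 0.03], -0.108, 0]
    - [[0, 0, 0.04], -0.108, 0]
    - [[0, 0, 0], 0, 0]
    - [[0, 0, 0], 0, 0]
    - [[0, 0, 0], 0, 0]

```text
time: 7.2
tool_pos: [0.5486, 0.271, 0.137]
tool_rot: [3.138, -0.001, 1.701]
contact_force: [-0.7, 0.5, -1.2]
opening: 0.0126
grip_force: 39.9
```

```bash
python3 - <<'E'
from h import *
st=robot.observe(); c=robot.read_camera("wrist"); print(st["tool_pos"],st["tool_rot"],c["T_tool_cam"])
import pickle; pickle.dump((st,c),open("w4.pkl","wb"))
i=c["pixels"][60:300,220:420,::-1]
cv2.imwrite('pics/c4.png',cv2.resize(i,None,fx=2.5,fy=2.5,interpolation=2))
E
```

```text
[0.5486091  0.27099152 0.13703776] [ 3.13796361e+00 -7.37067287e-04  1.70059950e+00] [[ 4.88556786e-04  9.51952469e-01  3.06245421e-01  8.41138113e-02]
 [ 9.99999846e-01 -3.84255282e-04 -4.00867859e-04 -9.17609497e-05]
 [-2.63930728e-04  3.06245569e-01 -9.51952510e-01 -1.41156863e-01]
 [ 0.00000000e+00  0.00000000e+00  0.00000000e+00  1.00000000e+00]]
```

View pics/c4.png

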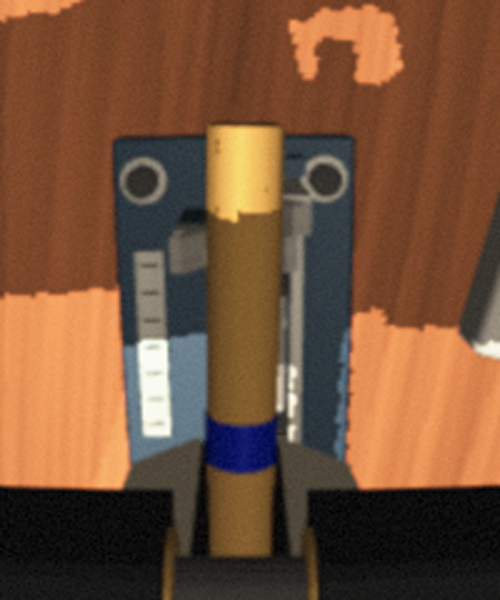

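The crop shows the tube over the fixture. The base's left edge runs (113,137) to (130,465) and its right edge (355,135) to (345,465). The tube's far end is centred at (245,125).

```bash
python3 - <<'E'
from h import *
import pickle; st,c=pickle.load(open("w4.pkl","rb"))
W=R.from_euler('xyz',st["tool_rot"]).as_matrix()
P=lambda a,b:(220+(a+.5)/2.5-.5,60+(b+.5)/2.5-.5)
def tl(p,z): return np.round((W.T@(atz(c,P(*p),z,st)-st["tool_pos"]))[:2]*1e3,1)
for n,p,z in(("TL",(113,137),.012),("TR",(355,135),.012),("BL",(130,465),.012),("BR",(345,465),.012),("sL",(142,180),.014),("sR",(325,178),.014),
  ("tubeL",(207,127),.139),("tubeR",(282,127),.139),("bandL",(208,445),.139),("bandR",(277,445),.139),("band top",(243,412),.146),("band bot",(243,470),.146),("tube end",(245,125),.146),("forkpost far inner?",(180,222),.072)): print(n,tl(p,z))
E
```

```text
TL [ 73.8 -43.5]
TR [74.4 39.4]
BL [-49.7 -42.4]
BR [-49.7  40.6]
sL [ 58.8 -33.5]
sR [59.4 29. ]
tubeL [80.2 -5.9]
tubeR [80.2  7.4]
bandL [18.7 -6.4]
bandR [18.7  7.3]
band top [28.8  0.5]
band bot [16.7  0.6]
tube end [80.7  0.8]
forkpost far inner? [ 52.8 -16.1]
```

>>> carry_out:
  commands:
    - [[0.001, -0.002, 0.03], -0.009, 0]
    - [[0, 0, 0.018], 0, 0]
    - [[0, 0, 0], 0, 0]
    - [[0, 0, 0], 0, 0]
    - [[0, 0, 0], 0, 0]
  newtons: 50

```text
time: 7.88
tool_pos: [0.5462, 0.2717, 0.0883]
tool_rot: [3.139, -0.0, 1.711]
contact_force: [-0.4, -0.4, -1.6]
opening: 0.0126
grip_force: 49.9
```

```bash
python3 - <<'E'
from h import *
st=robot.observe(); c=robot.read_camera("wrist"); print(st["tool_pos"],st["tool_rot"],st["contact_force"])
import pickle; pickle.dump((st,c),open("w5.pkl","wb"))
i=c["pixels"][70:260,235:400,::-1]
cv2.imwrite('pics/c5.png',cv2.resize(i,None,fx=3,fy=3,interpolation=2))
E
```

```text
[0.54617259 0.27165606 0.0882622 ] [ 3.13928638e+00 -4.47757495e-04  1.71065800e+00] [-0.39436857 -0.3578653  -1.55357455]
```

View pics/c5.png

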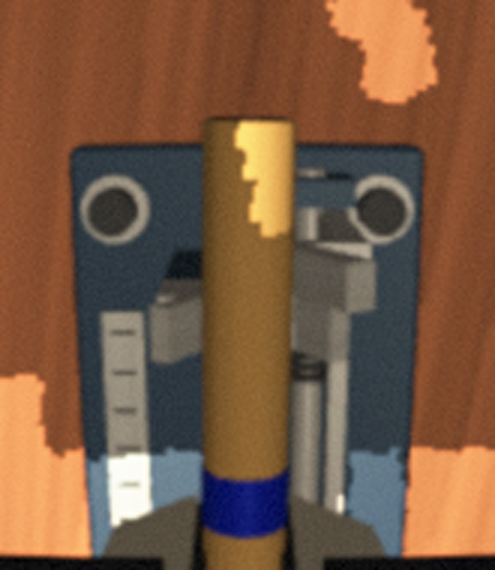

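The crop shows the tube centred between the fork's outer edges (about 150 and 348). The jaw finger is on the right and the band is at (247,505).

```bash
python3 - <<'E'
from h import *
import pickle; st,c=pickle.load(open("w5.pkl","rb"))
W=R.from_euler('xyz',st["tool_rot"]).as_matrix()
P=lambda a,b:(235+(a+.5)/3-.5,70+(b+.5)/3-.5)
def tl(p,z): return np.round((W.T@(atz(c,P(*p),z,st)-st["tool_pos"]))[:2]*1e3,1)
for n,p,z in(("TL",(72,150),.012),("TR",(422,150),.012),("BL",(90,520),.012),("BR",(405,520),.012),("sL",(116,210),.014),("sR",(382,210),.014),
  ("tubeL",(203,122),.09),("tubeR",(295,122),.09),("bandL",(203,505),.09),("bandR",(289,505),.09),("fL",(150,307),.072),("fR",(348,310),.072),("fLback",(165,285),.072)): print(n,tl(p,z))
E
```

```text
TL [ 72.1 -40.1]
TR [72.2 42. ]
BL [-22.9 -40.1]
BR [-23.   42.6]
sL [ 57.8 -29.7]
sR [57.9 32.5]
tubeL [80.3 -6. ]
tubeR [80.3  7.7]
bandL [18.5 -6.6]
bandR [18.5  7.6]
fL [ 47.8 -16.2]
fR [47.3 18.3]
fLback [ 51.7 -13.5]
```

>>> carry_out:
  commands:
    - [[-0.001, 0, 0.012], 0, 0]
    - [[0, 0, 0.008], 0, 0]
    - [[0, 0, 0.005], 0, 0]
    - [[0, 0, 0], 0, 0]
  newtons: 60

```text
time: 8.43
tool_pos: [0.5465, 0.2706, 0.0618]
tool_rot: [3.14, -0.0, 1.711]
contact_force: [3.1, 0.6, 0.3]
opening: 0.0124
grip_force: 60.0
```

>>> carry_out:
  commands:
    - [[0, 0, 0.004], 0, 0]
    - [[0, 0, 0.004], 0, 0]
    - [[0, 0, 0.002], 0, 0]
    - [[0, 0, 0], 0, 0]
    - [[0, 0, 0], 0, 0]

```text
time: 9.05
tool_pos: [0.5467, 0.2704, 0.0538]
tool_rot: [3.138, -0.0, 1.711]
contact_force: [-0.4, -2.7, 14.9]
opening: 0.0125
grip_force: 60.0
```

>>> carry_out:
  commands:
    - [[0, 0, 0.002], 0, 0]
    - [[0, 0, 0.002], 0, 0]
    - [[0, 0, 0], 0, 0]
    - [[0, 0, 0], 0, 0]

```text
time: 9.55
tool_pos: [0.5468, 0.2705, 0.0535]
tool_rot: [3.137, -0.0, 1.711]
contact_force: [-9.0, -6.0, 39.1]
opening: 0.0126
grip_force: 60.0
```

>>> carry_out:
  commands:
    - [[0, 0, -0.004], 0, 0]
    - [[0, 0, 0], 0, 0.35]
    - [[0, 0, 0], 0, 0.35]
    - [[0, 0, 0], 0, 0.35]
    - [[0, 0, 0], 0, 0.35]
    - [[0, 0, 0], 0, 0.35]
    - [[0, 0, -0.05], 0, 0.35]
    - [[0, 0, -0.05], 0, 0.35]
    - [[0, 0, -0.05], 0, 0.35]
    - [[-0.04, 0, 0], 0, 0.35]
    - [[0, 0, 0], 0, 0.35]
    - [[0, 0, 0], 0, 0.35]
  newtons: 40

```text
time: 11.05
tool_pos: [0.551, 0.2309, 0.2016]
tool_rot: [-3.141, -0.0, 1.71]
contact_force: [0.3, 0.8, 0.4]
opening: 0.0317
grip_force: 0.0
```

```bash
python3 - <<'E'
from h import *
st=robot.observe(); c=robot.read_camera("wrist"); print(st["tool_pos"],st["tool_rot"],st["contact_force"])
import pickle; pickle.dump((st,c),open("w6.pkl","wb"))
for q in robot.tip_of(c,"mark")[:2]: print(q,atz(c,q["at"],.055,st))
for q in robot.tip_of(c,"seat")[:2]: print(q,atz(c,q["at"],.055,st))
i=c["pixels"][40:235,235:400,::-1]
cv2.imwrite('pics/c6.png',cv2.resize(i,None,fx=3,fy=3,interpolation=2))
E
```

```text
[0.5509748  0.23092051 0.20157496] [-3.14087787e+00 -2.74807158e-04  1.71018693e+00] [0.33503563 0.79455066 0.41706929]
{'at': [150.7, 233.5], 'p': 0.8} [0.37298698 0.15486215 0.055     ]
{'at': [317.2, 126.0], 'p': 0.55} [0.54370005 0.29206323 0.055     ]
{'at': [319.0, 152.3], 'p': 0.61} [0.54885315 0.2677354  0.055     ]
```

View pics/c6.png

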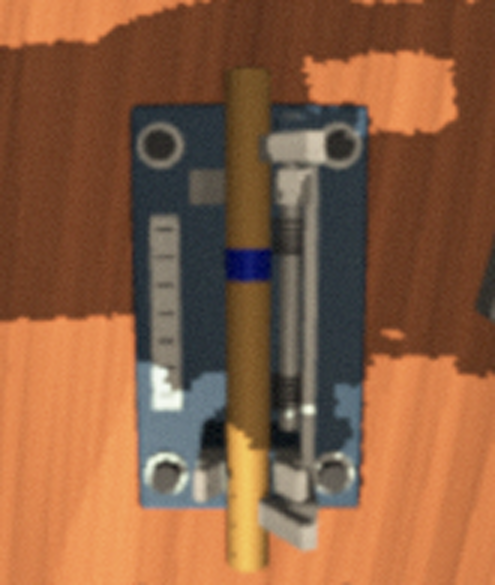

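The crop shows the tube straight in both forks, with both jaw noses (left edges at about 268 and 260) overlapping its edge. The whole band is between the forks at (248,265).

```bash
python3 - <<'E'
from h import *
import pickle
for f,(x0,y0,k),p,p2,dz in(("w5.pkl",(235,70,3),(247,478),(247,536),.009),("w6.pkl",(235,40,3),(248,249),(248,281),None)):
    st,c=pickle.load(open(f,"rb")); z=.062 if dz is None else st["tool_pos"][2]+dz
    w=[atz(c,(x0+(a+.5)/k-.5,y0+(b+.5)/k-.5),z,st) for a,b in(p,p2)]; w=sum(w)/2
    W=R.from_euler('xyz',st["tool_rot"]).as_matrix(); print(f,w,W.T@(w-st["tool_pos"]))
    if dz is None:
        d=w[:2]-[.5467,.2705]; print("along",d@[-.14,.99],"lat",d@[.99,.14])
        for q in (234,262): pass
        for a,b,z in((228,75,.055),(270,75,.055),(228,565,.055),(266,565,.055)): print(atz(c,(x0+(a+.5)/k-.5,y0+(b+.5)/k-.5),z,st))
s=robot.read_camera("scene");d=robot.read_camera("side")
for t in("mark","pen_drill","stand"):
    for n,k in(("scene",s),("side",d)):
        for q in robot.tip_of(k,t)[:3]: print(t,n,round(q["p"],2),q["at"],atz(k,q["at"],dict(mark=.055,pen_drill=.016,stand=0)[t])[:2])
E
```

```text
w5.pkl [0.54375083 0.29299364 0.0972622 ] [ 0.02147086  0.00059722 -0.00898903]
w6.pkl [0.54396927 0.2908041  0.062     ] [0.06023776 0.0014824  0.1395905 ]
along 0.0204833569503 lat 0.00013914626002506833
[0.52982998 0.34788321 0.055     ]
[0.54240531 0.34967667 0.055     ]
[0.55146907 0.19047609 0.055     ]
[0.56414454 0.19225946 0.055     ]
mark scene 0.65 [377.4, 193.0] [0.39609904 0.14117893]
mark scene 0.55 [424.0, 241.1] [0.54238717 0.28766236]
mark scene 0.53 [291.1, 176.6] [ 0.40678655 -0.10091756]
mark side 0.61 [275.8, 239.4] [ 0.35943893 -0.1847163 ]
mark side 0.56 [263.7, 289.5] [ 0.32576521 -0.38510639]
mark side 0.51 [272.3, 199.8] [0.35125383 0.03146524]
pen_drill scene 0.74 [416.9, 257.5] [0.55963195 0.2801178 ]
stand scene 0.61 [220.6, 202.9] [ 0.52117666 -0.26360586]
stand side 0.73 [331.8, 270.0] [ 0.51213218 -0.2759837 ]
stand side 0.22 [323.8, 176.2] [0.54903724 0.26004306]
```

>>> carry_out:
  commands:
    - [[0, 0, -0.06], 0.14, 0.7]
    - [[-0.06, -0.004, 0], 0, 0.7]
    - [[-0.06, -0.004, 0], 0, 0.7]
    - [[-0.06, -0.004, 0], 0, 0.7]
    - [[-0.06, -0.004, 0], 0, 0.7]
    - [[-0.06, -0.004, 0], 0, 0.7]
    - [[-0.06, -0.004, 0], 0, 0.7]
    - [[-0.06, -0.004, 0], 0, 0.7]
    - [[-0.06, -0.004, 0], 0, 0.7]
    - [[-0.05, 0, 0], 0, 0.7]
    - [[0, 0, 0], 0, 0.7]
    - [[0, 0, 0], 0, 0.7]
    - [[0, 0, 0], 0, 0.7]
  newtons: 30

```text
time: 13.22
tool_pos: [0.5195, -0.2979, 0.2622]
tool_rot: [3.141, -0.0, 1.572]
contact_force: [-0.7, 0.4, 0.3]
opening: 0.0643
grip_force: 0.0
```

```bash
python3 - <<'E'
from h import *
st=robot.observe(); c=robot.read_camera("wrist"); save(c,"w7"); print(st["tool_pos"],st["tool_rot"])
for t,z in(("pen_drill",.016),("stand",0)):
    for q in robot.tip_of(c,t)[:2]: print(t,q,atz(c,q["at"],z,st))
for q in robot.find_in(c,"pen_drill")[:2]: print(q,atz(c,q["at"],.181,st))
E
```

```text
[ 0.5194577  -0.29786916  0.26215103] [ 3.14136224e+00 -2.15053596e-04  1.57231247e+00]
pen_drill {'at': [312.7, 144.9], 'p': 0.98} [ 0.51564907 -0.26805169  0.016     ]
stand {'at': [314.7, 142.3], 'p': 0.64} [ 0.51811781 -0.26684112  0.        ]
{'at': [313.7, 166.9], 'p': 0.97} [ 0.51786129 -0.26123354  0.181     ]
```

View pics/w7.png

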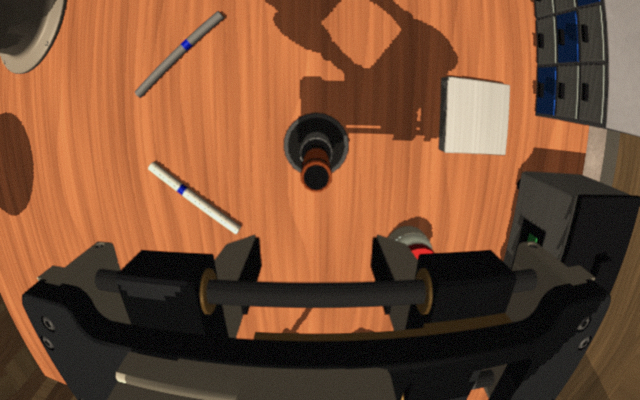

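The drill's black rear end is at (316,178), upright in its stand at (316,140), which gives a drill axis of about (0.519, -0.2685).

>>> carry_out:
  commands:
    - [[0.0295, -0.0005, 0], 0, 0.7]
    - [[0, 0, 0], 0, 0.7]
    - [[0, 0, 0.04], 0, 0.7]
    - [[0, 0, 0.04], 0, 0.7]
    - [[0, 0, 0.038], 0, 0.7]
    - [[0, 0, 0], 0, 0]
    - [[0, 0, 0], 0, 0]
    - [[0, 0, 0], 0, 0]
    - [[0, 0, 0], 0, 0]
    - [[0, 0, 0], 0, 0]
    - [[0, 0, 0], 0, 0]
    - [[0, 0, 0], 0, 0]
    - [[0, 0, 0], 0, 0]
  newtons: 30

```text
time: 15.05
tool_pos: [0.5191, -0.27, 0.1448]
tool_rot: [3.14, 0.001, 1.571]
contact_force: [0.0, 0.0, 6.2]
opening: 0.0237
grip_force: 30.0
```

>>> carry_out:
  commands:
    - [[0, 0, -0.02], 0, 0]
    - [[0, 0, -0.03], 0, 0]
    - [[0, 0, -0.04], 0, 0]
    - [[0, 0, -0.04], 0, 0]
    - [[0, 0, -0.02], 0, 0]
    - [[0, 0, 0], 0, 0]
    - [[0, 0, 0], 0, 0]
  newtons: 40

```text
time: 15.92
tool_pos: [0.5182, -0.2694, 0.2923]
tool_rot: [-3.139, -0.002, 1.571]
contact_force: [0.2, 0.0, -1.4]
opening: 0.0233
grip_force: 40.0
```

```bash
python3 - <<'E'
from h import *
st=robot.observe(); print(st["tool_pos"],st["tool_rot"],st["opening"],st["grip_force"])
rs=[]
for n in("wrist","scene","side"):
    c=robot.read_camera(n); 
    for q in robot.tip_of(c,"pen_drill")[:2]:
        print(n,q,atz(c,q["at"],.166,st)); 
E
```

```text
[ 0.51819857 -0.26935088  0.29231279] [-3.13945235e+00 -1.53600344e-03  1.57078964e+00] 0.02334823437080698 39.992862939834595
wrist {'at': [311.5, 192.3], 'p': 0.79} [ 0.51407191 -0.26558284  0.166     ]
scene {'at': [213.2, 147.7], 'p': 0.93} [ 0.50965799 -0.26933843  0.166     ]
```

>>> carry_out:
  commands:
    - [[0.03, 0.001, 0], 0, 0]
    - [[0.05, 0.002, 0], 0, 0]
    - [[0.055, 0.003, 0], 0, 0]
    - [[0.055, 0.003, 0], 0, 0]
    - [[0.055, 0.003, 0], 0, 0]
    - [[0.055, 0.003, 0], 0, 0]
    - [[0.055, 0.003, 0], 0, 0]
    - [[0.055, 0.003, 0], 0, 0]
    - [[0.055, 0.003, 0], 0, 0]
    - [[0.05, 0.0015, 0], 0, 0]
    - [[0.03, 0, 0], 0, 0]
    - [[0.015, 0, 0], 0, 0]
    - [[0, 0, 0], 0, 0]
    - [[0, 0, 0], 0, 0]
    - [[0, 0, 0.035], 0, 0]
    - [[0, 0, 0.015], 0, 0]
    - [[0, 0, 0], 0, 0]
    - [[0, 0, 0], 0, 0]

```text
time: 18.48
tool_pos: [0.5448, 0.2902, 0.2452]
tool_rot: [3.14, -0.001, 1.57]
contact_force: [-0.1, -0.3, -0.5]
opening: 0.0235
grip_force: 40.0
```

```bash
python3 - <<'E'
from h import *
import pickle
st=robot.observe(); print(st["tool_pos"],st["tool_rot"],st["opening"],st["grip_force"])
zt=st["tool_pos"][2]-.1285
D={}
for n in("wrist","scene","side"):
    c=robot.read_camera(n); D[n]=c
    for t,z in(("pen_drill",zt),("mark",.055)):
        for q in robot.tip_of(c,t)[:3]:
            w=atz(c,q["at"],z,st)
            if abs(w[0]-.545)<.04: print(n,t,round(q["p"],2),q["at"],w)
pickle.dump((st,D),open("w8.pkl","wb"))
k=[D["wrist"]["pixels"][90:250,240:390]]
from numpy import linalg
for n in("scene","side"):
    c=D[n]; p=np.array(c["view"])@[.544,.291,.12,1]; u=int(c["cx"]+c["fx"]*p[0]/-p[2]); v=int(c["cy"]-c["fy"]*p[1]/-p[2]); print(n,u,v)
    k.append(cv2.resize(c["pixels"][v-40:v+40,u-37:u+38],(150,160),interpolation=cv2.INTER_CUBIC))
cv2.imwrite('pics/c8.png',cv2.resize(np.hstack(k),None,fx=1.75,fy=3.5,interpolation=2) if 0 else cv2.resize(np.hstack(k),None,fx=1.77,fy=1.77,interpolation=2)[...,::-1])
E
```

```text
[0.54482827 0.29016997 0.24517242] [ 3.13970346e+00 -6.75110112e-04  1.57030219e+00] 0.023503705468759645 39.99261438846588
wrist pen_drill 0.56 [313.3, 195.7] [0.54281597 0.28993984 0.11667242]
wrist mark 0.69 [315.6, 177.4] [0.54502697 0.29180331 0.055     ]
scene pen_drill 0.64 [429.0, 220.3] [0.54197126 0.28902838 0.11667242]
scene mark 0.88 [425.0, 244.1] [0.55184377 0.29149068 0.055     ]
side pen_drill 0.73 [319.9, 146.9] [0.5389103  0.28158706 0.11667242]
side pen_drill 0.48 [330.3, 151.2] [0.57343112 0.2393703  0.11667242]
side mark 0.53 [323.4, 158.9] [0.5530224  0.29989345 0.055     ]
scene 430 219
side 320 144
```

View pics/c8.png

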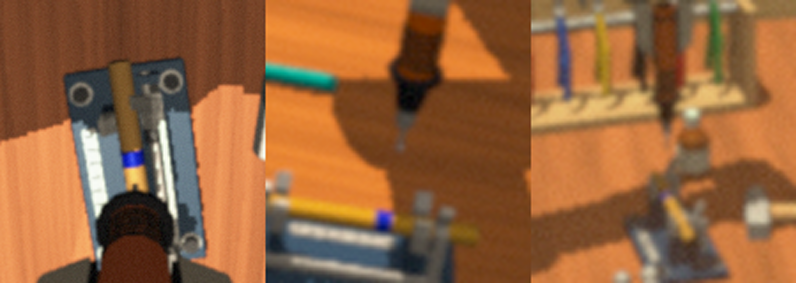

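The wrist crop shows the drill's nose next to the band at (133,158). In the scene crop the bit's tip is at (400,148) with the band below at (384,218). In the side crop the tip is near (666,135) and the band at (665,192).

```bash
python3 - <<'E'
from h import *
import pickle
st,D=pickle.load(open("w8.pkl","rb"))
tip={"scene":(431.1,220.8),"side":(321.1,142)}; band={"scene":(426.6,240.6),"side":(320.9,157.2)}
print("tip",tri([ray(D[n],p) for n,p in tip.items()])); print("band",tri([ray(D[n],p) for n,p in band.items()]))
for n in tip: print(n,atz(D[n],tip[n],.1165),atz(D[n],band[n],.059))
# wrist: guard (z tip+.06, 33mm) left/right edges and band px
W=D["wrist"];P=lambda a,b:(240+a/1.77,90+b/1.77)
print("guard",atz(W,P(98,212),.177,st),atz(W,P(175,212),.177,st),"far edge",atz(W,P(136,190),.177,st))
print("band w",atz(W,P(133,158),.062,st))
E
```

```text
tip [0.54790231 0.29557214 0.1261776 ]
band [0.54464045 0.29434524 0.06352292]
scene [0.54183301 0.2936492  0.1165    ] [0.54324543 0.29310752 0.059     ]
side [0.54802631 0.32437077 0.1165    ] [0.54414217 0.30802736 0.059     ]
guard [0.5302373  0.29817654 0.177     ] [0.56157195 0.29814854 0.177     ] far edge [0.54568295 0.30755607 0.177     ]
band w [0.54451862 0.29146568 0.062     ]
```

>>> carry_out:
  commands:
    - [[0.0005, -0.001, 0.02], 0, 0]
    - [[0, 0, 0.012], 0, 0]
    - [[0, 0, 0.005], 0, 0]
    - [[0, 0, 0], 0, 0]
    - [[0, 0, 0], 0, 0]
    - [[0, 0, 0], 0, 0]

```text
time: 19.68
tool_pos: [0.5434, 0.2909, 0.2075]
tool_rot: [3.141, -0.0, 1.571]
contact_force: [-0.0, 0.7, -0.8]
opening: 0.0234
grip_force: 40.0
```

```bash
python3 - <<'E'
from h import *
st=robot.observe(); print(st["tool_pos"],st["tool_rot"],st["contact_force"])
k=[]
for n in("scene","side"):
    c=robot.read_camera(n); p=np.array(c["view"])@[.544,.291,.075,1]; u=int(c["cx"]+c["fx"]*p[0]/-p[2]); v=int(c["cy"]-c["fy"]*p[1]/-p[2]); print(n,u,v)
    k.append(cv2.resize(c["pixels"][v-30:v+30,u-25:u+25],None,fx=8,fy=8,interpolation=cv2.INTER_CUBIC))
    for q in robot.tip_of(c,"pen_drill")[:1]+robot.tip_of(c,"mark")[:2]: print(q)
cv2.imwrite('pics/c9.png',np.hstack(k)[...,::-1])
E
```

```text
[0.54342622 0.29090946 0.20749578] [ 3.14056088e+00 -3.62022934e-04  1.57079399e+00] [-0.00475413  0.70753707 -0.81464808]
scene 426 235
{'at': [431.8, 231.4], 'p': 0.61}
{'at': [423.8, 242.2], 'p': 0.87}
{'at': [290.2, 176.7], 'p': 0.71}
side 321 155
{'at': [321.4, 151.8], 'p': 0.66}
{'at': [275.1, 239.7], 'p': 0.76}
{'at': [276.0, 199.0], 'p': 0.61}
```

View pics/c9.png

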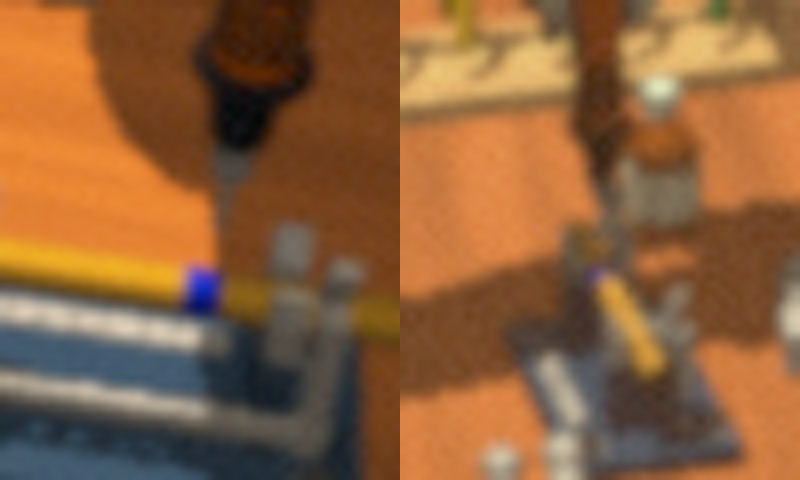

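The scene crop shows the bit coming down to about (222,235), with the band's top at (203,272). The side crop shows the bit near (613,235) and the band at (596,275). I'll compare both with the projected geometry.

```bash
python3 - <<'E'
from h import *
def pr(c,p):
    q=np.array(c["view"])@np.r_[p,1]; return np.array([c["cx"]+c["fx"]*q[0]/-q[2],c["cy"]-c["fy"]*q[1]/-q[2]])
for n,u,v,o in(("scene",426,235,0),("side",321,155,400)):
    c=robot.read_camera(n); C=lambda p:np.round([(pr(c,p)[0]-u+25)*8+o,(pr(c,p)[1]-v+30)*8])
    t=.2075-.1288
    for h in(.06,.034,.02,0): print(n,"drill",h,C([.5434,.2909,t+h]))
    print("band top",C([.5438,.2911,.062]),"dx10mm",C([.5538,.2911,.062]),"dy10mm",C([.5438,.3011,.062]),"dz10",C([.5438,.2911,.072]))
    # dark/blue centroid of band
    a=c["pixels"][v-30:v+30,u-25:u+25].astype(int); m=(a[...,2]>a[...,0]+40)&(a[...,2]>a[...,1]+40); yy,xx=np.nonzero(m); w=a[m][:,2]-a[m][:,0]
    print("blue",(xx@w/w.sum()+.5)*8+o,(yy@w/w.sum()+.5)*8,len(xx))
E
```

```text
scene drill 0.06 [243.  64.]
scene drill 0.034 [228. 138.]
scene drill 0.02 [219. 177.]
scene drill 0 [208. 231.]
band top [199. 276.] dx10mm [193. 298.] dy10mm [234. 285.] dz10 [205. 250.]
blue 203.6277850589777 291.2608125819135 15
side drill 0.06 [597. 124.]
side drill 0.034 [599. 174.]
side drill 0.02 [599. 200.]
side drill 0 [600. 237.]
band top [602. 268.] dx10mm [622. 267.] dy10mm [600. 259.] dz10 [602. 250.]
blue nan nan 0<stdin>:11: RuntimeWarning: invalid value encountered in scalar divide
```

>>> carry_out:
  commands:
    - [[-0.0014, 0.0004, 0.003], 0, 0]
    - [[0, 0, 0.003], 0, 0]
    - [[0, 0, 0.003], 0, 0]
    - [[0, 0, 0], 0, 0]
    - [[0, 0, 0], 0, 0]
    - [[0, 0, 0], 0, 0]
    - [[0, 0, 0], 0, 0]

```text
time: 20.95
tool_pos: [0.5437, 0.2894, 0.198]
tool_rot: [3.141, -0.0, 1.571]
contact_force: [-1.1, 0.3, -1.5]
opening: 0.0232
grip_force: 40.0
```

```bash
python3 - <<'E'
from h import *
st=robot.observe(); print(st["tool_pos"],st["tool_rot"],st["contact_force"],st["qvel"].round(3),st["grip_force"],st["time"])
if abs(st["tool_pos"]-[.5438,.2895,.1985]).max()<.002: print(robot.hand_in())
E
```

```text
[0.54365955 0.28943541 0.19804467] [ 3.14126773e+00 -6.69096492e-05  1.57084107e+00] [-1.08846387  0.33984474 -1.4779375 ] [-0.    -0.    -0.002 -0.001 -0.001 -0.   ] 39.992913007736206 20.95
the job is handed in; nothing more can be done
None
```

I handed the job in at about 21 s: the tube was pressed home with the jaw back over it, and the drill was held upright and still with its tip an estimated 7 mm above the band; the judge's verdict was not shown.

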